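# Gauge the gap of a gel-plate clamp

### The arm

A 6-joint arm with a two-finger parallel gripper is mounted at the origin on the work surface. World frame = base frame: x ahead of the robot, y to its left, z up, the work surface at z = 0. Lengths are in m, angles in rad, forces in N, time in s.
With the tool pointing down it reaches from about 0.375 to 0.9 m from the base axis. Payload 3.1 kg.
Tool frame: the origin (TCP) lies between the finger pads; the fingertips stand 25 mm ahead of it and the grasp point (between the pads) lies 6 mm ahead of it; y points along the fingers, x is the direction in which the jaws open and shut, and the axes are right-handed (so a half turn about y gives the same grasp; the last joint's range is limited). The gripper opens to 87 mm and grips with 3 to 60 N. Pads are 19 mm wide; open, the fingers measure 117 mm over their backs; the gripper's body (75 mm by 190 mm) begins 51 mm behind the grasp point.
Start: joints at [-1.415, 0.527, 1.433, -0, 1.181, -0.178], TCP at [0.205, -0.59, 0.248] pointing down, gripper open.
Joint ranges: [-3.08, 3.08], [-0.75, 2.2], [0.22, 2.44], [-1.43, 4.57], [0, 2.65], [-2.85, 2.85]. Speed limits (rad/s): [2.79, 2.79, 3.14, 3.14, 3.14, 3.14].

### API

Orientations are given as a unit quaternion [x, y, z, w].
In Python, from rig import robot gives the robot as it stands.
- The arm moves only by the tool carry_out, never from a script. Its argument "moves" is a list of rows, each a list of 7 numbers: the opening, from 0 (shut) to 1 (fully open), then the shift along the tool's x, y, z in cm, then the turn, a rotation vector about the tool's x, y, z in rad. In form: [[grip, x, y, z, rx, ry, rz], ...]. A call has 1 to 20 rows; each row is the pose to reach, as a shift and turn from the pose commanded when the call began, along the tool's axes at that moment; what a row does not reach only later rows make up. A row lasts 1/10 s, in which the tool goes at most 50 mm and 8.59 degrees, less where a joint would pass 70% of its speed; a pose out of reach is approached as far as the arm can. A call with a gripper value outside its range is refused whole. The fingers move at their own pace and stop on an object; "force" is the grip in N (left out, the last holds). Time passes only in rows, so rows that repeat a pose let the fingers close. It gives the time, the measured TCP pose, the force and the opening at its end, in the units of the state.
- robot.get_obs(): the state, without advancing time (a new reading comes with each control period).
- robot.camera(name): name is "side" or "top"; returns the picture (384x512x3 uint8, red, green, blue); there is no depth.
- robot.camera_params(name): a dict with "fx", "fy", "cx", "cy" (pixels), "k1" (the pictures are not rectified: a ray, as slopes to the right and down, at radius r is drawn at 1 + k1 r^2 times it, then the intrinsics apply), "extrinsics" (4x4, takes a point from camera to world coordinates). Camera axes: x right, y down, z forward; pixel columns grow to the right and rows downward; lengths in m; the calibration is good to about 2 mm. A picture is of the moment at which its call begins. camera_params takes no time and is no camera call.
- robot.hand_in(): hands the job in, once; it reports no verdict.
The state is a dict: "time": time; "q": joint angles; "joint_velocities": joint speeds; "joint_torque": joint torques, N m; "position": TCP position; "tool_rot": TCP orientation; "ft_force": force on the tool from outside, world axes, zero at the start; "moment": the same for the moment, N m; "grip_width": finger opening in m.
Only numpy, scipy, OpenCV 4.12 (cv2) and the standard library are available. Lean on these libraries where they do the work, as an engineer would, in place of code of your own. Each camera call takes 0.05 s, during which the arm holds its last target.

### The job

Take the middle-sized of the three taper gauges out of its rack and slide its blade straight down between the two upright glass plates of the gel clamp, near the middle of their length, until it drags snugly against both plates; do not ram it down to its handle or force the plates apart. Finish still holding the gauge upright and still at that depth, pushed in and gripped; leave the other two gauges in the rack and the other things on the bench alone.

Things in the scene. Friction and masses are not known exactly. Their poses are not given: they have to be found in the camera images.
- gauge_medium_grip (a point): Centre of the handle of the middle-sized taper gauge, the one to use: a plain grey block 50 x 18 x 48 mm (gauge x, y, z). This point is 24 mm above the handle's underside, 99 mm above the blade's tip. The gauge (0.17 kg) hangs blade down in a rack slot (34 x 20 mm) by the handle's shoulders, with 2 mm of play. Grip it across its 18 mm; lift it 80 mm to clear the rack.
- gauge_medium: The same gauge; origin at the middle of the blade's tip, z up towards the handle, x along the blade's width, y through its thickness. The steel blade is 30 mm wide and 75 mm long; its thickness tapers evenly from 12 mm under the handle to 3 mm at the tip.
- gauge_medium_tip (a point): Middle of the tip of the middle-sized gauge's blade, 99 mm below the handle's centre.
- gauge_small_grip (a point): Centre of the handle of the smallest gauge (handle 44 x 12 x 36 mm, blade 75 mm long, 2 to 5 mm thick): too thin for the gap. Leave it in the rack.
- gauge_large_grip (a point): Centre of the handle of the largest gauge (handle 58 x 28 x 60 mm, blade 75 mm long, 10 to 17 mm thick): too thick for the gap. Leave it in the rack.
- rack: White rack 214 x 90 mm, 100 mm high, fixed to the bench: a deck with three equal slots in a row along its x axis, 66 mm apart, one gauge in each, in any order. Origin at the centre of its underside, z up. The gauges' x axes lie along the rack's x axis.
- clamp: The gel clamp's base, 190 x 150 mm, fixed to the bench; origin at the centre of its underside, x along the plates, y across the gap, z up. It carries two upright glass plates that face each other; their top edges are 135 mm above the bench.
- plate_a: The upright glass plate on the clamp's +y side, 100 mm long (x), 6 mm thick, 90 mm high. Origin at the middle of its inner top edge, 135 mm above the bench; axes as the clamp's. Above that edge a grey lip flares outward at 45 degrees, 8 mm higher, guiding the blade in.
- plate_b: The facing glass plate on the clamp's -y side, same size and lip; origin at the middle of its inner top edge, axes as the clamp's. Both plates are sprung: they give at 2 N of sideways force, then 8 N per mm each. So once the blade touches both plates the drag steps up to 2 to 4 N and then rises gently, 0.4 to 0.7 N per mm of depth. A downward push of 3 to 7 N is snug.
- carriage (a joint): Slide (m) of the carriage that carries both plates, across the gap to clamp +y, -0.008 to 0.008. It floats almost freely (well under 1 N), so the gap centres itself on the blade.
- jaw (a joint): Setting (m) of the clamp's jaw, 0 to 0.003, locked. The gap between the plates' inner faces is 5 mm plus this, so the tapered blade first meets both top edges 17 to 42 mm down. Below the top edges the space is free for 85 mm.
- reagent_bottle: Glass reagent bottle, 72 mm across, 120 mm high; origin at the centre of its underside. A bystander: leave it alone.
- vial: Small glass jar, 32 mm across, 55 mm high; origin at the centre of its underside. A bystander: leave it alone.
- marker: Black marker pen, about 130 mm long, 12 mm thick, lying on the bench; origin at the centre of its underside. A bystander: leave it alone.
- tip_box: Blue tip box, 85 x 120 x 60 mm; origin at the centre of its underside. A bystander: leave it alone.
- beaker: Small beaker, 64 mm across, 80 mm high; origin at the centre of its underside. A bystander: leave it alone.
Not all that is in view belongs to the job. Leave any orange or pink look-alike of the gauge_medium alone.

How it is judged:
By the outcome, as a careful person would: the job done as asked, in the order asked, and still so for the second after the job is handed in, while the arm keeps its last pose, push and grip.
It also fails if it takes over 38 s, if anything falls off the work surface, if the arm or the gripper's body presses on something with over 40 N, if the wrist force passes 120 N, or if a joint passes its speed limit or range.

## Working session

There is one attempt and no reset: what is moved stays moved. The work goes in short steps, Python scripts to look and compute and a tool call to move; the robot and the scene stay as the last step left them, time stands still between calls to the robot, and variables do not carry over. Pictures are saved under pics/ and viewed, and the job is handed in when it is done.

Besides the shell and the picture viewer there is one more tool, called after ">>>" as name(argument=value, ...), one argument or row to a line, values as JSON. carry_out: Moves the arm, as the interface text tells. Its arguments: {"type":"object","properties":{"moves":{"type":"array"},"force":{"type":"number"}},"required":["moves"]}

```bash
ls; mkdir -p pics
cat > h.py <<'E'
import numpy as np, cv2
from rig import robot
def snap(n,f):
    im=robot.camera(n); cv2.imwrite('pics/'+f,im[:,:,::-1]); return im
def ray(n,u,v):
    p=robot.camera_params(n); K=np.array([[p['fx'],0,p['cx']],[0,p['fy'],p['cy']],[0,0,1.]])
    x=cv2.undistortPoints(np.array([[[u,v]]],float),K,np.array([p['k1'],0,0,0.]))[0,0]
    E=np.array(p['extrinsics']); return E[:3,3],E[:3,:3]@np.array([x[0],x[1],1.])
def onz(n,u,v,z):
    o,d=ray(n,u,v); return o+d*(z-o[2])/d[2]
def tri(u1,u2):
    a,d=ray('top',*u1); b,e=ray('side',*u2)
    s=np.linalg.lstsq(np.stack([d,-e],1),b-a,rcond=None)[0]
    p,q=a+s[0]*d,b+s[1]*e
    return (p+q)/2,np.linalg.norm(p-q)
def proj(n,P):
    p=robot.camera_params(n); K=np.array([[p['fx'],0,p['cx']],[0,p['fy'],p['cy']],[0,0,1.]])
    E=np.linalg.inv(np.array(p['extrinsics']))
    return cv2.projectPoints(np.array(P,float).reshape(-1,1,3),cv2.Rodrigues(E[:3,:3])[0],E[:3,3],K,np.array([p['k1'],0,0,0.]))[0][:,0]
E
python3 - <<'E'
from h import *
for n in('top','side'):
    snap(n,n+'0.png'); p=robot.camera_params(n); print(n,p['fx'],p['k1'],np.round(p['extrinsics'],3))
o=robot.get_obs(); print(o)
E
```

```text
pics
top 440.98923584457174 -0.148346290661838 [[-0.009 -0.991  0.135  0.41 ]
 [-1.     0.012  0.023 -0.032]
 [-0.024 -0.135 -0.991  1.25 ]
 [ 0.     0.     0.     1.   ]]
side 401.9130277312643 -0.11904495791428447 [[-0.882 -0.314  0.352  0.192]
 [-0.472  0.595 -0.65   0.703]
 [-0.005 -0.74  -0.673  0.85 ]
 [ 0.     0.     0.     1.   ]]
{'time': 0.1, 'q': array([-1.41548970e+00,  5.28405954e-01,  1.43377830e+00, -4.23706774e-06,
        1.18137597e+00, -1.78463052e-01]), 'joint_velocities': array([ 0.00108232, -0.00409966, -0.00294504, -0.00031763, -0.00040664,
        0.00065451]), 'joint_torque': array([-3.18417888e-04, -4.40984809e+01, -1.77150697e+01,  6.35123346e-02,
        5.33927337e-02, -4.04008006e-05]), 'position': array([ 0.20470741, -0.58988157,  0.24664799]), 'tool_rot': array([-0.57561261,  0.41048436, -0.40951005,  0.57660578]), 'ft_force': array([0.89867331, 0.30912676, 0.49329373]), 'moment': array([ 0.00223888,  0.03762841, -0.05716884]), 'grip_width': 0.08695877973671466}
```

View pics/top0.png

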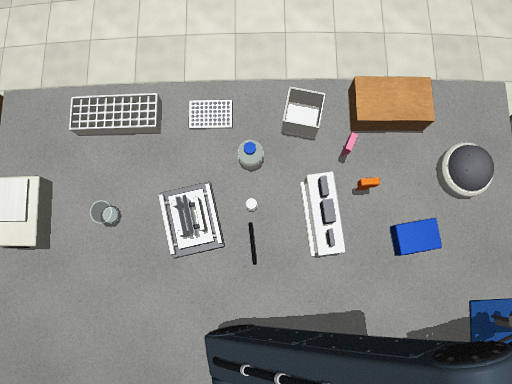

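View pics/side0.png

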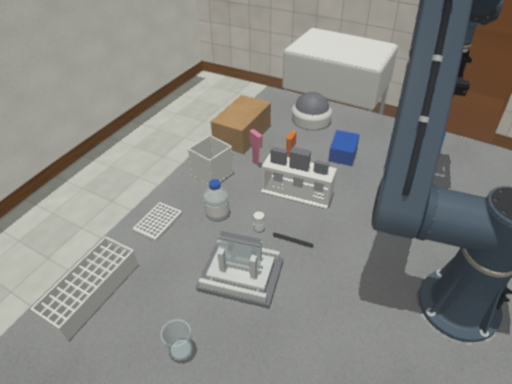

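Run:
```python
from h import *
t=cv2.imread('pics/top0.png'); s=cv2.imread('pics/side0.png')
def crop(i,x,y,w,h,k): return cv2.resize(i[y:y+h,x:x+w],None,fx=k,fy=k,interpolation=cv2.INTER_CUBIC)
cv2.imwrite('pics/c1.png',np.hstack([crop(t,292,160,64,100,6),crop(t,150,170,64,100,6)]))
cv2.imwrite('pics/c2.png',np.hstack([crop(s,250,130,96,80,4),crop(s,190,225,100,80,4)]))
from scipy.spatial.transform import Rotation as R
print(R.from_quat(robot.get_obs()['tool_rot']).as_matrix().round(3))
```

```text
[[ 0.328 -0.     0.945]
 [-0.945  0.002  0.328]
 [-0.002 -1.     0.   ]]
```

View pics/c1.png

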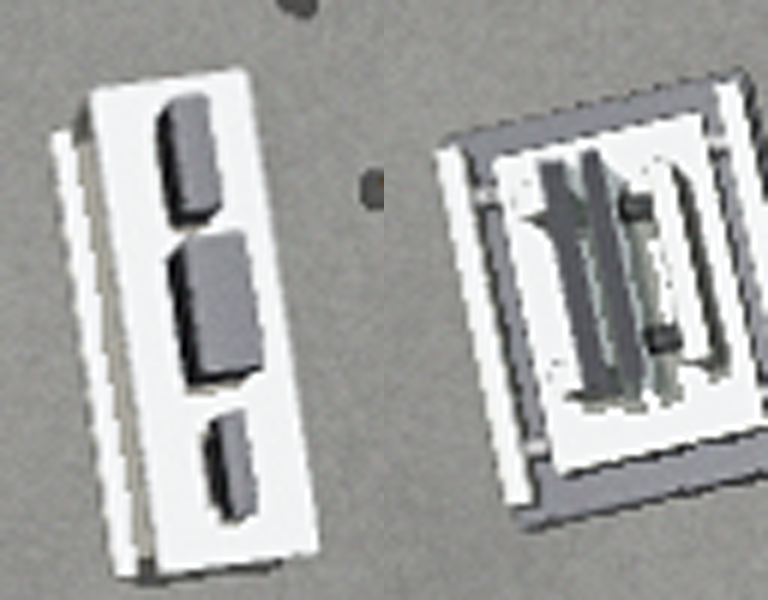

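View pics/c2.png

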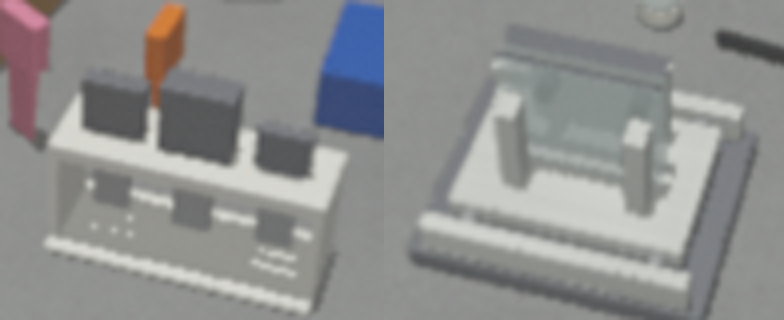

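Run:
```python
from h import *
t=cv2.imread('pics/top0.png'); s=cv2.imread('pics/side0.png')
def crop(i,x,y,w,h,k): return cv2.resize(i[y:y+h,x:x+w],None,fx=k,fy=k,interpolation=cv2.INTER_CUBIC)
def con(a,lo,hi): return np.clip((a.astype(float)-lo)*255/(hi-lo),0,255).astype(np.uint8)
cv2.imwrite('pics/d1.png',np.hstack([con(crop(t,312,170,26,40,14),30,160),con(crop(s,265,142,30,40,14),30,160)]))
cv2.imwrite('pics/d2.png',np.hstack([crop(t,166,185,50,65,8),crop(s,205,225,50,65,8)]))
```

```text
(no output)
```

View pics/d1.png

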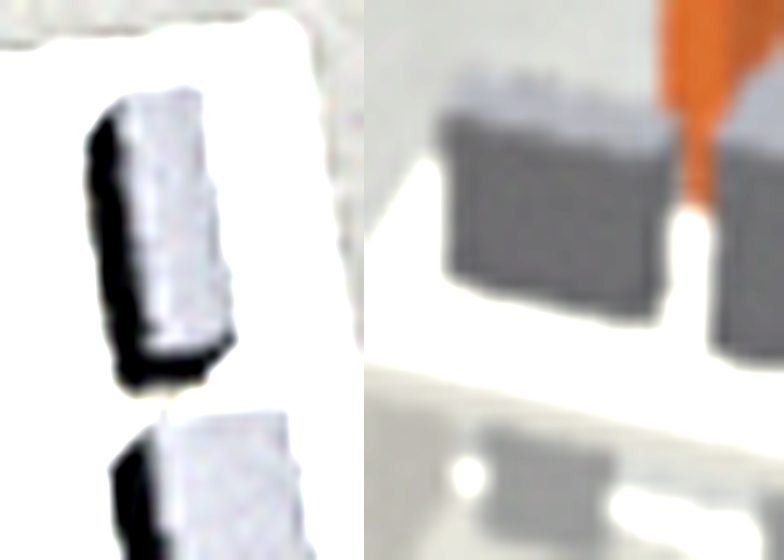

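View pics/d2.png

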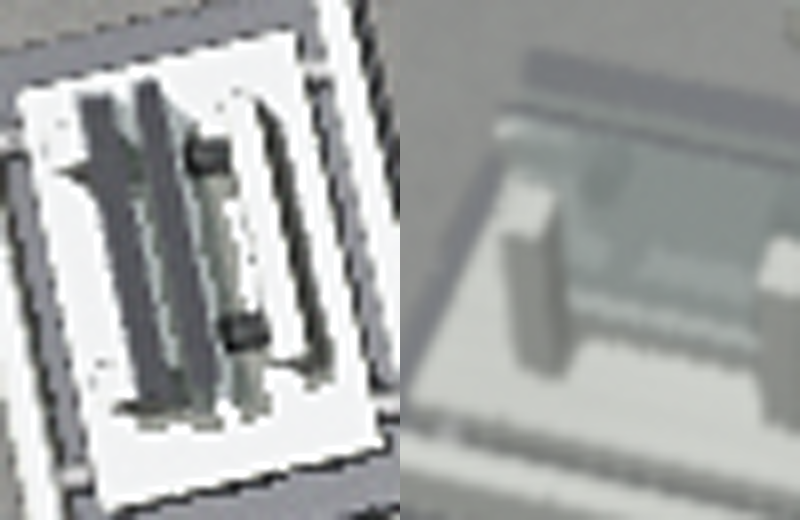

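Run:
```python
from h import *
def T(x,y): return (312+(x+.5)/14-.5,170+(y+.5)/14-.5)
def S(x,y): return (265+(x-364+.5)/14-.5,142+(y+.5)/14-.5)
c=[(122,100),(200,90),(233,340),(148,350)]
for z in (.148,):
    P=np.array([onz('top',*T(*p),z) for p in c]); print(P.round(4),P.mean(0).round(4))
    e=P[0]-P[3]+P[1]-P[2]; print(np.degrees(np.arctan2(e[1],e[0])), np.linalg.norm(P[0]-P[3]),np.linalg.norm(P[1]-P[0]))
for a,b in (((122,100),(440,118)),((148,350),(668,158)),((200,90),(458,68))):
    p,g=tri(T(*a),S(*b)); print(p.round(4),round(g,4))
# deck
def T6(x,y): return (292+(x+.5)/6-.5,160+(y+.5)/6-.5)
def S4(x,y): return (250+(x+.5)/4-.5,130+(y+.5)/4-.5)
D=np.array([onz('top',*T6(*p),.1) for p in [(90,90),(247,68),(320,548),(158,573)]]); print(D.round(4),D.mean(0))
for e in (D[0]-D[3],D[1]-D[2]): print(np.degrees(np.arctan2(e[1],e[0])),np.linalg.norm(e))
u=(D[0]-D[3]+D[1]-D[2]);u/=np.linalg.norm(u); print('slot',(D.mean(0)+.066*u).round(4))
for a,b in (((158,573),(348,154)),((320,548),(318,200)),((158,573),(318,200))):
    p,g=tri(T6(*a),S4(*b)); print('deck',p.round(4),round(g,4))
# clamp profile
t=cv2.imread('pics/top0.png')
def T8(x,y): return np.array((166+(x+.5)/8-.5,185+(y+.5)/8-.5))
m=lambda f: T8(123+62*f,92+310*f)
d=T8(185,402)-T8(123,92); d/=np.linalg.norm(d); n=np.array([-d[1],d[0]])*-1
for f in np.linspace(0,1,11):
    q=m(f); s=np.arange(-8,8.1,.5)
    v=cv2.remap(t,*(np.array([q+n*k for k in s],np.float32).T[:, None,:]),cv2.INTER_LINEAR)[0].mean(1)
    print(q.round(1),v.astype(int))
```

```text
[[ 0.6197 -0.1777  0.148 ]
 [ 0.6214 -0.1919  0.148 ]
 [ 0.5754 -0.1964  0.148 ]
 [ 0.5737 -0.1809  0.148 ]] [ 0.5975 -0.1867  0.148 ]
4.821777623648879 0.046055740804238895 0.014379694003237528
[ 0.6214 -0.178   0.1434] 0.0018
[ 0.5722 -0.1814  0.148 ] 0.0031
[ 0.6231 -0.1915  0.1473] 0.0033
[[ 0.6349 -0.1478  0.1   ]
 [ 0.644  -0.2179  0.1   ]
 [ 0.432  -0.2429  0.1   ]
 [ 0.4223 -0.1722  0.1   ]] [ 0.53330696 -0.19519802  0.1       ]
6.528042412097384 0.21395831157500406
6.735231654607299 0.21352772540784704
slot [ 0.5989 -0.1876  0.1   ]
deck [ 0.4162 -0.1664  0.1598] 0.0114
deck [ 0.4409 -0.2509  0.0436] 0.0163
deck [ 0.4248 -0.1701  0.1106] 0.0054
[180.9 196.1] [244 246 244 218 190 151 114 115 119 128 138 140 141 183 223 238 249 225
 197 155 113 102  94  96 104 155 227 249 246 244 243 242 242]
[181.7 199.9] [243 246 249 221 174 135 101  90  90  90  90  95 109 131 154 170 173 161
 126  99  91  86  88  89  93 105 145 173 182 196 214 231 241]
[182.5 203.8] [152 138 124 108  99  92  91  90  92  93  91  90  88  86  81  76  85  94
  94  91  91  90  89  90 100 114 130 150 118  68  64 
[... 500 characters left out ...]
89  88  87  89  93 105 124 152 168 138 112
 104  95  93  91  90  89  90  92 134 175 144 107 108 111 128]
[186.4 223.2] [243 244 248 253 189 120 101  87  89  94  91  89 101 116 139 167 151 122
 106  96  92  91  90  88  91 101 124 159 159 125 107 107 119]
[187.1 227.1] [245 246 246 243 206 137  99  92  88  90  89  87  96 125 151 166 167 138
 113  98  87  89  91  90  92 114 133 101  67  52  38  64  86]
[187.9 230.9] [243 246 246 225 198 142  93  91  89  89  89  90  90  85  81  78  79  90
 100  97  92  91  90  89  89 103 127 147 155 143 122 119 129]
[188.7 234.8] [176 151 120  94  79  78  80  81  81  84  88  90  92  88  83  81  81  88
 105 116 112 108 101 107 148 176 173 165 138 112 110 110 121]
```

Run:
```python
from h import *
t=cv2.imread('pics/top0.png').astype(np.float32).mean(2)
def T8(x,y): return np.array((166+(x+.5)/8-.5,185+(y+.5)/8-.5))
d=T8(185,402)-T8(123,92); d/=np.linalg.norm(d); n=np.array([d[1],-d[0]])
A=[];B=[];I=[];J=[]
def cross(s,v,lev,rng,up):
    for k in range(len(s)-1):
        if rng[0]<=s[k]<rng[1] and ((v[k]<lev<=v[k+1]) if up else (v[k]>lev>=v[k+1])):
            return s[k]+.25*(lev-v[k])/(v[k+1]-v[k])
for f in np.linspace(.05,.95,37):
    q=T8(123,92)*(1-f)+T8(185,402)*f; s=np.arange(-8,8.1,.25)
    v=cv2.remap(t,*(np.array([q+n*k for k in s],np.float32).T[:,None,:]),cv2.INTER_LINEAR)[0]
    for L,lev,r,up in((A,165,(-8,-4),0),(B,112,(3.5,6),1),(I,112,(-3,0),1),(J,112,(-.5,2.5),0)):
        k=cross(s,v,lev,r,up)
        if k is not None: L.append(np.r_[q+n*k,f])
def fit(L,z):
    P=np.array([onz('top',x,y,z)[:2] for x,y,f in L])
    for _ in range(3):
        c=P.mean(0);w=np.linalg.svd(P-c)[2][0]; w*=np.sign(w[0])
        r=(P-c)@np.array([-w[1],w[0]]); P=P[abs(r)<2*r.std()+1e-9]
    return c,w,np.degrees(np.arctan2(w[1],w[0])),len(P),r.std()
for nm,L,z in(('Aout',A,.143),('Bout',B,.143),('Ain',I,.135),('Bin',J,.135)):
    c,w,a,k,sd=fit(L,z); print(nm,c.round(4),a.round(2),k,sd.round(4),'y at x=.55', (c[1]+(.55-c[0])*w[1]/w[0]).round(4))
# clamp base white/ends
for p in [(95,97),(150,83),(165,402),(198,418)]: print(onz('top',*T8(*p),.14).round(4))
# side: near lip edge line -> intersect with vertical plane? triangulate ends
def S8(x,y): return (205+(x-400+.5)/8-.5,225+(y+.5)/8-.5)
for a,b in(((110,97),(500,108)),((80,97),(500,108)),((150,83),(530,55))):
    p,g=tri(T8(*a),S8(*b)); print(p.round(4),g.round(4))
```

```text
Aout [0.5193 0.1816] 12.4 26 0.0002 y at x=.55 0.1883
Bout [0.5289 0.1565] 12.38 34 0.0003 y at x=.55 0.1612
Ain [0.521  0.1726] 12.37 22 0.0002 y at x=.55 0.1789
Bin [0.5265 0.1672] 10.78 29 0.0007 y at x=.55 0.1717
[0.574  0.1879 0.14  ]
[0.5783 0.1701 0.14  ]
[0.4761 0.1641 0.14  ]
[0.4709 0.1536 0.14  ]
[0.5773 0.1854 0.133 ] 0.0049
[0.5743 0.1925 0.1422] 0.0011
[0.5783 0.1699 0.1415] 0.0005
```

```bash
cat >> h.py <<'E'
from scipy.spatial.transform import Rotation as R
def go(p,yaw):
    o=robot.get_obs(); M=R.from_quat(o['tool_rot']).as_matrix()
    a=np.radians(yaw); x=np.array([np.cos(a),np.sin(a),0]); y=np.array([0,0,-1.]); G=np.stack([x,y,np.cross(x,y)],1)
    print('shift cm',(M.T@(np.array(p)-o['position'])*100).round(2),'rot',R.from_matrix(M.T@G).as_rotvec().round(4),
     't',round(o['time'],2),'pos',o['position'].round(4),'F',o['ft_force'].round(2),'w',round(o['grip_width'],4),'yaw',np.degrees(np.arctan2(M[1,0],M[0,0])).round(2),'q',o['q'].round(2))
E
python3 -c "
from h import *
go([.598,-.187,.23],-83.4)"
```

```text
shift cm [-25.18   1.73  50.36] rot [-1.000e-04  2.186e-01 -2.000e-03] t 0.1 pos [ 0.2047 -0.5899  0.2466] F [0.9  0.31 0.49] w 0.087 yaw -70.88 q [-1.42  0.53  1.43 -0.    1.18 -0.18]
```

>>> carry_out(
  moves=[
    [1,-0.8,0,1.6,0,0.01,0],
    [1,-2,0,4,0,0.02,0],
    [1,-3.5,0,7,0,0.03,0],
    [1,-5,0,10,0,0.045,0],
    [1,-6.75,0,13.5,0,0.06,0],
    [1,-8.5,0,17,0,0.075,0],
    [1,-10.25,0,20.5,0,0.09,0],
    [1,-12,0,24,0,0.105,0],
    [1,-13.75,0,27.5,0,0.12,0],
    [1,-15.5,0,31,0,0.135,0],
    [1,-17.25,0,34.5,0,0.15,0],
    [1,-19,0,38,0,0.165,0],
    [1,-20.75,0,41.5,0,0.18,0],
    [1,-22.2,0,44.5,0,0.195,0],
    [1,-23.5,0.5,47,0,0.205,0],
    [1,-24.5,1,49,0,0.21,0],
    [1,-25,1.4,50,0,0.218,-0.002],
    [1,-25.2,1.7,50.4,0,0.2186,-0.002],
    [1,-25.2,1.7,50.4,0,0.2186,-0.002],
    [1,-25.2,1.7,50.4,0,0.2186,-0.002],
  ],
)

```text
time: 2.1
position: [0.5978, -0.188, 0.2304]
tool_rot: [0.528, -0.47, 0.471, -0.527]
ft_force: [-0.0, 0.1, 0.9]
grip_width: 0.0872
```

```bash
python3 -c "
from h import *
go([.598,-.187,.134],-83.4)
snap('top','t1.png');s=snap('side','s1.png')
cv2.imwrite('pics/s1.png',cv2.resize(s[60:240,200:400,::-1],None,fx=3.5,fy=3.3))"
```

```text
shift cm [-0.12  9.64  0.04] rot [ 0.0006 -0.0008  0.002 ] t 2.1 pos [ 0.5978 -0.188   0.2304] F [-0.01  0.13  0.91] w 0.0872 yaw -83.45 q [-0.48  0.55  1.45 -0.    1.15  0.98]
```

View pics/s1.png

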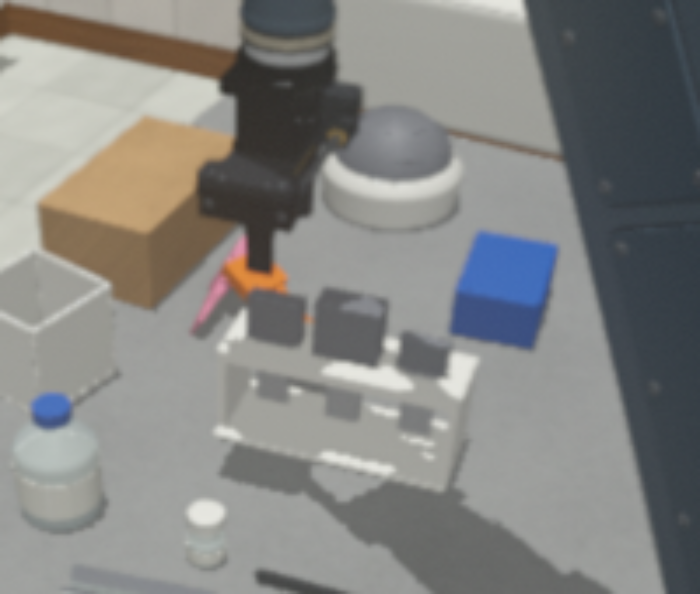

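```bash
python3 -c "
from h import *
t=cv2.imread('pics/top0.png'); u=cv2.imread('pics/t1.png'); s=cv2.imread('pics/side0.png')
c=lambda i:cv2.resize(i[110:260,280:410],None,fx=3,fy=3)
cv2.imwrite('pics/e1.png',np.hstack([c(t),c(u)]))
cv2.imwrite('pics/e2.png',cv2.resize(s[60:240,200:400],None,fx=3.5,fy=3.3))
"
```

```text
(no output)
```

View pics/e1.png

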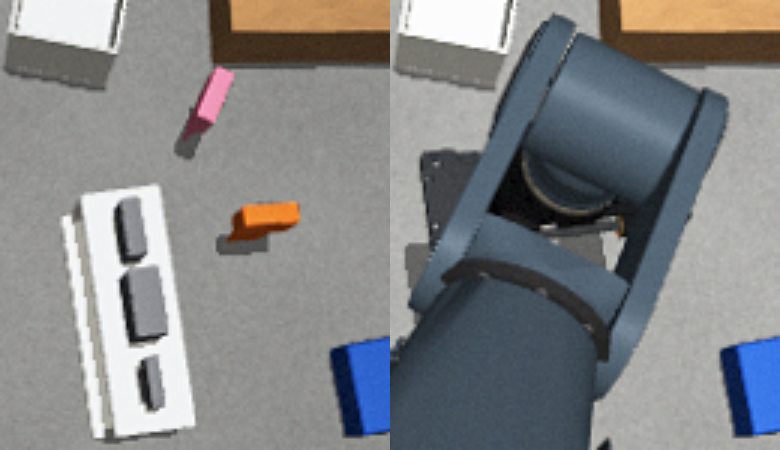

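View pics/e2.png

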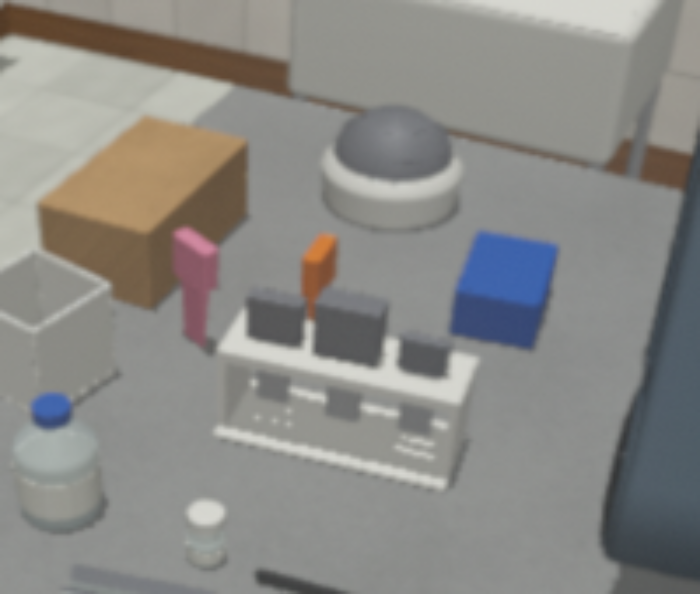

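```bash
python3 -c "
from h import *
s=snap('side','s2full.png')
cv2.imwrite('pics/s2.png',cv2.resize(s[100:190,230:330,::-1],None,fx=7,fy=6.6,interpolation=cv2.INTER_CUBIC))
print(tri((368,181),(293,133)),robot.get_obs()['time'],robot.get_obs()['ft_force'])
p=robot.get_obs()['position'];M=R.from_quat(robot.get_obs()['tool_rot']).as_matrix()
for k in(-.0435,.0435): print(proj('side',p+M[:,0]*k+M[:,1]*.025))
"
```

```text
(array([ 0.60637483, -0.30357847,  0.13598601]), np.float64(0.0062413823258750415)) 2.25 [ 0.63017035 -0.50523502 -0.51923458]
[[274.39396283 140.82151403]]
[[284.29590922 125.2025561 ]]
```

View pics/s2.png

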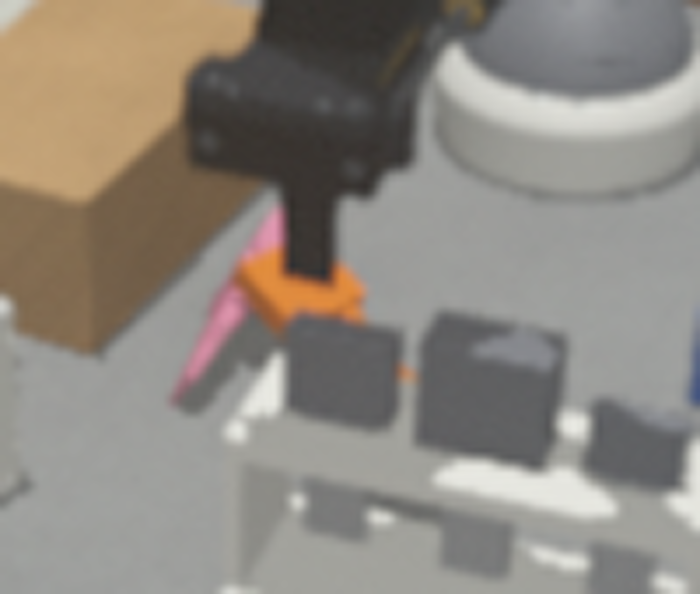

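```bash
python3 -c "
from h import *
def S(x,y): return 230+(x+.5)/7-.5,100+(y+.5)/6.6-.5
for nm,p in(('h left',S(240,265)),('h right',S(365,295)),('blade',S(405,372)),('blade at right',S(405,372)),('pink tip',S(175,400)),('pink top',S(275,215))):
    print(nm,np.round(p,1),[onz('side',*p,z)[:2].round(3) for z in(.0,.01,.03,.06,.1,.13)])
c=proj('side',[[.644,-.218,.1],[.432,-.243,.1],[.635,-.148,.1]]);print(c)
"
```

```text
h left [263.9 139.7] [array([ 0.759, -0.404]), array([ 0.752, -0.391]), array([ 0.739, -0.365]), array([ 0.719, -0.326]), array([ 0.692, -0.274]), array([ 0.672, -0.235])]
h right [281.7 144.3] [array([ 0.687, -0.408]), array([ 0.682, -0.395]), array([ 0.67 , -0.369]), array([ 0.652, -0.33 ]), array([ 0.629, -0.278]), array([ 0.612, -0.238])]
blade [287.4 155.9] [array([ 0.639, -0.353]), array([ 0.634, -0.341]), array([ 0.623, -0.316]), array([ 0.607, -0.279]), array([ 0.586, -0.229]), array([ 0.571, -0.192])]
blade at right [287.4 155.9] [array([ 0.639, -0.353]), array([ 0.634, -0.341]), array([ 0.623, -0.316]), array([ 0.607, -0.279]), array([ 0.586, -0.229]), array([ 0.571, -0.192])]
pink tip [254.6 160.2] [array([ 0.73 , -0.277]), array([ 0.723, -0.266]), array([ 0.711, -0.243]), array([ 0.692, -0.208]), array([ 0.666, -0.162]), array([ 0.648, -0.127])]
pink top [268.9 132.2] [array([ 0.765, -0.458]), array([ 0.759, -0.444]), array([ 0.745, -0.417]), array([ 0.725, -0.376]), array([ 0.698, -0.321]), array([ 0.678, -0.28 ])]
[[269.31240274 152.66472725]
 [335.83476678 167.94997434]
 [261.52907748 165.62669667]]
```

>>> carry_out(
  moves=[
    [0.7,0,0.5,0,0,0,0.002],
    [0.7,-0.05,1.5,0,0,0,0.002],
    [0.7,-0.05,3,0,0,0,0.002],
    [0.7,-0.05,4.5,0,0,0,0.002],
    [0.7,-0.05,6,0,0,0,0.002],
    [0.7,-0.05,7.2,0,0,0,0.002],
    [0.7,-0.05,8.2,0,0,0,0.002],
    [0.7,-0.05,9,0,0,0,0.002],
    [0.7,-0.05,9.4,0,0,0,0.002],
    [0.7,-0.05,9.6,0,0,0,0.002],
    [0.7,-0.05,9.6,0,0,0,0.002],
    [0.7,-0.05,9.6,0,0,0,0.002],
  ],
)

```text
time: 3.45
position: [0.5987, -0.1871, 0.1351]
tool_rot: [-0.528, 0.47, -0.471, 0.528]
ft_force: [-0.4, -0.6, -0.3]
grip_width: 0.0609
```

```bash
python3 -c "
from h import *
go([.598,-.1875,.134],-83.4)
s=snap('side','s3full.png');t=snap('top','t3.png')
cv2.imwrite('pics/s3.png',np.hstack([cv2.resize(s[110:200,230:330,::-1],None,fx=4,fy=4,interpolation=cv2.INTER_CUBIC),cv2.resize(t[130:220,280:380,::-1],None,fx=4,fy=4)]))
"
```

```text
shift cm [ 0.03  0.11 -0.08] rot [-0.0011  0.      0.0006] t 3.45 pos [ 0.5987 -0.1871  0.1351] F [-0.39 -0.6  -0.27] w 0.0609 yaw -83.4 q [-0.48  0.67  1.52  0.    0.95  0.97]
```

View pics/s3.png

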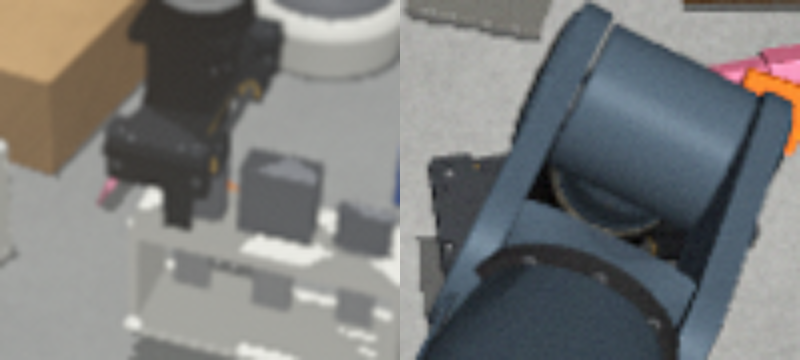

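```bash
python3 -c "
from h import *
o=robot.get_obs();p=o['position'];M=R.from_quat(o['tool_rot']).as_matrix()
q=proj('side',[p+M[:,0]*k+M[:,1]*.025 for k in(-.0305,-.045,.0305)]); print(q, (q-[230,110])*4)
q=proj('side',[.598,-.187,.148]); print(q,(q-[230,110])*4)
"
```

```text
[[274.70400081 165.19218897]
 [273.05890266 168.00770363]
 [281.32642372 153.85807918]] [[178.81600325 220.76875588]
 [172.23561063 232.03081451]
 [205.3056949  175.43231672]]
[[278.66699876 149.35307719]] [[194.66799504 157.41230877]]
```

Finger tip expected at crop (178,221), seen there (about (178,225)); the gripper straddles the medium handle. Close.

>>> carry_out(
  moves=[
    [0.3,0,0.1,0,0,0,0],
    [0,0,0.1,0,0,0,0],
    [0,0,0.1,0,0,0,0],
    [0,0,0.1,0,0,0,0],
    [0,0,0.1,0,0,0,0],
    [0,0,0.1,0,0,0,0],
    [0,0,0.1,0,0,0,0],
    [0,0,0.1,0,0,0,0],
    [0,0,0.1,0,0,0,0],
    [0,0,0.1,0,0,0,0],
  ],
  force=35,
)

```text
time: 4.55
position: [0.5984, -0.1871, 0.1336]
tool_rot: [-0.528, 0.47, -0.471, 0.528]
ft_force: [0.5, -0.7, -0.5]
grip_width: 0.0181
```

```bash
python3 -c "
from h import *
go([.598,-.1875,.28],-83.4)
"
```

```text
shift cm [  0.04 -14.64  -0.04] rot [-0.0003  0.      0.0003] t 4.55 pos [ 0.5984 -0.1871  0.1336] F [ 0.49 -0.69 -0.49] w 0.0181 yaw -83.4 q [-0.48  0.67  1.52 -0.    0.95  0.97]
```

Width 18.1 mm: the medium handle. Lift straight up.

>>> carry_out(
  moves=[
    [0,0,-0.3,0,0,0,0],
    [0,0,-0.8,0,0,0,0],
    [0,0,-1.6,0,0,0,0],
    [0,0,-2.6,0,0,0,0],
    [0,0,-3.8,0,0,0,0],
    [0,0,-5,0,0,0,0],
    [0,0,-6.2,0,0,0,0],
    [0,0,-7.5,0,0,0,0],
    [0,0,-9,0,0,0,0],
    [0,0,-10.5,0,0,0,0],
    [0,0,-12,0,0,0,0],
    [0,0,-13.2,0,0,0,0],
    [0,0,-14.2,0,0,0,0],
    [0,0,-14.6,0,0,0,0],
    [0,0,-14.6,0,0,0,0],
    [0,0,-14.6,0,0,0,0],
  ],
)

```text
time: 6.15
position: [0.598, -0.1867, 0.2789]
tool_rot: [0.528, -0.471, 0.47, -0.528]
ft_force: [-0.4, -0.2, -2.8]
grip_width: 0.0179
```

```bash
python3 -c "
from h import *
go([.525,.1695,.28],-77.6)
s=snap('side','s4.png')
"
```

```text
shift cm [-36.23  -0.07  -3.15] rot [ 0.0009 -0.1012 -0.0008] t 6.15 pos [ 0.598  -0.1867  0.2789] F [-0.36 -0.2  -2.85] w 0.0179 yaw -83.4 q [-0.48  0.5   1.39  0.    1.25  0.97]
```

View pics/s4.png

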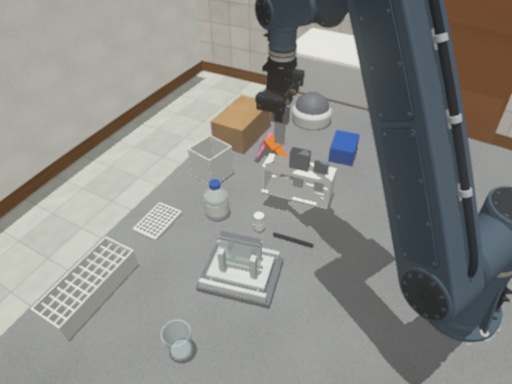

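>>> carry_out(
  moves=[
    [0,-0.6,0,0,0,0,0],
    [0,-1.8,0,-0.15,0,-0.005,0],
    [0,-3.6,0,-0.3,0,-0.01,0],
    [0,-6,0,-0.5,0,-0.017,0],
    [0,-8.6,0,-0.75,0,-0.024,0],
    [0,-11.2,0,-1,0,-0.031,0],
    [0,-13.8,0,-1.2,0,-0.038,0],
    [0,-16.4,0,-1.4,0,-0.046,0],
    [0,-19,0,-1.65,0,-0.053,0],
    [0,-21.6,0,-1.9,0,-0.06,0],
    [0,-24.2,0,-2.1,0,-0.067,0],
    [0,-26.8,0,-2.3,0,-0.075,0],
    [0,-29.4,0,-2.55,0,-0.082,0],
    [0,-31.8,0,-2.75,0,-0.089,0],
    [0,-33.8,0,-2.95,0,-0.095,0],
    [0,-35.2,0,-3.05,0,-0.099,0],
    [0,-36,0,-3.15,0.0009,-0.1012,-0.0008],
    [0,-36.2,0,-3.15,0.0009,-0.1012,-0.0008],
    [0,-36.2,0,-3.15,0.0009,-0.1012,-0.0008],
    [0,-36.2,0,-3.15,0.0009,-0.1012,-0.0008],
  ],
)

```text
time: 8.2
position: [0.5257, 0.1684, 0.2795]
tool_rot: [-0.551, 0.443, -0.444, 0.551]
ft_force: [0.5, -0.1, -1.3]
grip_width: 0.0178
```

```bash
python3 -c "
from h import *
go([.525,.1695,.25],-77.6)
s=snap('side','s5.png');t=snap('top','t5.png')
cv2.imwrite('pics/s5c.png',np.hstack([cv2.resize(s[170:300,180:300,::-1],None,fx=4,fy=4,interpolation=cv2.INTER_CUBIC),cv2.resize(t[165:295,150:220,::-1],None,fx=4,fy=4)]))
print(robot.get_obs()['moment'])
"
```

```text
shift cm [-0.13  2.95 -0.05] rot [-0.0012 -0.0008  0.0012] t 8.2 pos [0.5257 0.1684 0.2795] F [ 0.53 -0.09 -1.33] w 0.0178 yaw -77.65 q [ 0.11  0.39  1.58 -0.    1.17  1.46]
[ 0.03282545 -0.00419947 -0.02082904]
```

View pics/s5c.png

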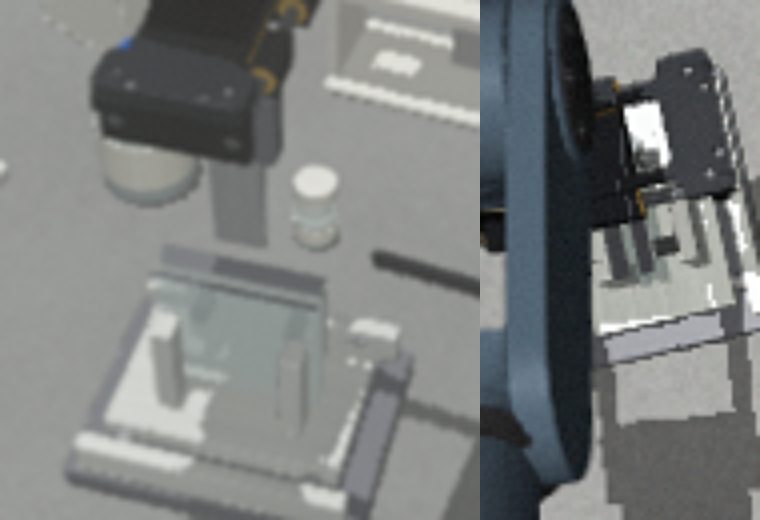

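```bash
python3 -c "
from h import *
o=robot.get_obs();p=o['position'];M=R.from_quat(o['tool_rot']).as_matrix()
for L in(.101,.105,.109):
  q=proj('side',[p+M[:,1]*L+M[:,2]*k for k in(.015,-.015)]);print(L,((q-[180,170])*4).round(0).tolist())
"
```

```text
0.101 [[214.0, 227.0], [264.0, 237.0]]
0.105 [[214.0, 231.0], [264.0, 242.0]]
0.109 [[215.0, 236.0], [264.0, 246.0]]
```

>>> carry_out(
  moves=[
    [0,-0.1,0.3,0,-0.001,0,0.001],
    [0,-0.13,0.8,-0.05,-0.001,0,0.001],
    [0,-0.13,1.4,-0.05,-0.001,0,0.001],
    [0,-0.13,2,-0.05,-0.001,0,0.001],
    [0,-0.13,2.6,-0.05,-0.001,0,0.001],
    [0,-0.13,3.2,-0.05,-0.001,0,0.001],
    [0,-0.13,3.7,-0.05,-0.001,0,0.001],
    [0,-0.13,4,-0.05,-0.001,0,0.001],
    [0,-0.13,4.2,-0.05,-0.001,0,0.001],
    [0,-0.13,4.2,-0.05,-0.001,0,0.001],
    [0,-0.13,4.2,-0.05,-0.001,0,0.001],
  ],
)

```text
time: 9.4
position: [0.5249, 0.1702, 0.2377]
tool_rot: [-0.551, 0.443, -0.443, 0.551]
ft_force: [0.3, -0.9, -2.0]
grip_width: 0.0178
```

```bash
cat > avg.py <<'E'
from h import *
F=[]
for i in range(8):
    F.append(robot.get_obs()['ft_force']); s=robot.camera('side')
F=np.array(F); print('F mean',F.mean(0).round(2),'sd',F.std(0).round(2)); go([.525,.1695,.23],-77.6)
E
python3 avg.py; python3 -c "
from h import *
s=snap('side','s6.png');t=snap('top','t6.png')
cv2.imwrite('pics/s6c.png',np.hstack([cv2.resize(s[190:300,190:290,::-1],None,fx=5,fy=5,interpolation=cv2.INTER_CUBIC),cv2.resize(t[180:290,150:210,::-1],None,fx=5,fy=5)]))
"
```

```text
F mean [-0.18 -0.41 -1.83] sd [0.38 0.58 0.33]
shift cm [0.07 0.77 0.  ] rot [-0.0005  0.     -0.0001] t 9.8 pos [0.5248 0.1702 0.2377] F [ 0.44  0.02 -1.53] w 0.0182 yaw -77.6 q [0.11 0.44 1.63 0.   1.07 1.47]
```

View pics/s6c.png

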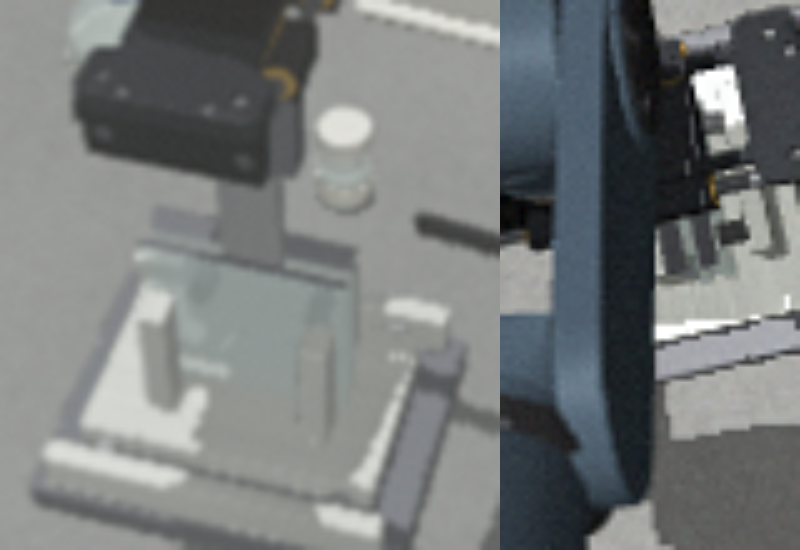

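>>> carry_out(
  moves=[
    [0,0,0.1,0,0,0,0],
    [0,0,0.3,0,0,0,0],
    [0,0,0.5,0,0,0,0],
    [0,0,0.7,0,0,0,0],
    [0,0,0.8,0,0,0,0],
    [0,0,0.9,0,0,0,0],
    [0,0,1.0,0,0,0,0],
    [0,0,1.0,0,0,0,0],
  ],
)

```text
time: 10.7
position: [0.5247, 0.1702, 0.2274]
tool_rot: [-0.551, 0.443, -0.443, 0.551]
ft_force: [-0.7, -0.3, -0.4]
grip_width: 0.0177
```

```bash
python3 avg.py
```

```text
F mean [-0.1  -0.04 -1.74] sd [0.28 0.36 0.7 ]
shift cm [ 0.07 -0.24  0.01] rot [-0.     -0.0001 -0.0002] t 11.1 pos [0.5247 0.1702 0.2276] F [ 0.22 -1.13 -1.83] w 0.018 yaw -77.6 q [0.11 0.45 1.64 0.   1.05 1.47]
```

>>> carry_out(
  moves=[
    [0,0,0.1,0,0,0,0],
    [0,0,0.2,0,0,0,0],
    [0,0,0.3,0,0,0,0],
    [0,0,0.4,0,0,0,0],
    [0,0,0.4,0,0,0,0],
  ],
)

```text
time: 11.6
position: [0.5247, 0.1701, 0.2234]
tool_rot: [0.551, -0.443, 0.443, -0.551]
ft_force: [-0.3, 0.1, -1.8]
grip_width: 0.0179
```

```bash
python3 avg.py
```

```text
F mean [ 0.   -0.4  -2.01] sd [0.47 0.43 0.4 ]
shift cm [ 0.07 -0.64  0.01] rot [-0.0001 -0.     -0.0002] t 12.0 pos [0.5247 0.1702 0.2236] F [ 0.38 -0.01 -1.76] w 0.0178 yaw -77.6 q [0.11 0.46 1.64 0.   1.04 1.47]
```

>>> carry_out(
  moves=[
    [0,0,0.1,0,0,0,0],
    [0,0,0.2,0,0,0,0],
    [0,0,0.3,0,0,0,0],
    [0,0,0.4,0,0,0,0],
    [0,0,0.4,0,0,0,0],
  ],
)

```text
time: 12.5
position: [0.5247, 0.1702, 0.2193]
tool_rot: [0.551, -0.443, 0.443, -0.551]
ft_force: [0.2, -0.2, -2.1]
grip_width: 0.0181
```

```bash
python3 avg.py
```

```text
F mean [ 0.33 -0.45 -2.15] sd [0.2  0.31 0.46]
shift cm [ 0.07 -1.05  0.01] rot [ 0.      0.     -0.0002] t 12.9 pos [0.5247 0.1702 0.2195] F [-0.18 -0.19 -2.4 ] w 0.0177 yaw -77.6 q [0.11 0.46 1.65 0.   1.03 1.47]
```

>>> carry_out(
  moves=[
    [0,0,0.1,0,0,0,0],
    [0,0,0.2,0,0,0,0],
    [0,0,0.3,0,0,0,0],
    [0,0,0.4,0,0,0,0],
    [0,0,0.4,0,0,0,0],
  ],
)

```text
time: 13.4
position: [0.5247, 0.1701, 0.2153]
tool_rot: [0.551, -0.443, 0.443, -0.551]
ft_force: [-0.8, 0.4, -3.0]
grip_width: 0.0176
```

```bash
python3 avg.py
```

```text
F mean [-0.28 -0.28 -2.04] sd [0.51 0.67 0.51]
shift cm [ 0.07 -1.44  0.01] rot [-0.     -0.0001 -0.0002] t 13.8 pos [0.5247 0.1702 0.2156] F [-0.42  0.71 -1.32] w 0.0179 yaw -77.6 q [0.11 0.47 1.65 0.   1.02 1.47]
```

>>> carry_out(
  moves=[
    [0,0,0.1,0,0,0,0],
    [0,0,0.2,0,0,0,0],
    [0,0,0.3,0,0,0,0],
    [0,0,0.4,0,0,0,0],
    [0,0,0.4,0,0,0,0],
  ],
)

```text
time: 14.3
position: [0.525, 0.1702, 0.2117]
tool_rot: [-0.551, 0.443, -0.443, 0.551]
ft_force: [0.7, -0.3, 0.2]
grip_width: 0.0179
```

```bash
python3 avg.py
```

```text
F mean [ 0.1  -0.02  0.68] sd [0.68 0.28 0.32]
shift cm [ 0.07 -1.83 -0.01] rot [-0.0007  0.     -0.0001] t 14.7 pos [0.525  0.1702 0.2117] F [0.77 0.07 0.07] w 0.0177 yaw -77.6 q [0.11 0.48 1.66 0.   1.01 1.47]
```

>>> carry_out(
  moves=[
    [0,0,0.1,0,0,0,0],
    [0,0,0.2,0,0,0,0],
    [0,0,0.3,0,0,0,0],
    [0,0,0.3,0,0,0,0],
  ],
)

```text
time: 15.1
position: [0.5249, 0.1702, 0.2086]
tool_rot: [-0.551, 0.443, -0.443, 0.551]
ft_force: [-0.1, -0.5, 2.0]
grip_width: 0.0178
```

```bash
python3 avg.py
```

```text
F mean [ 0.47 -0.31  2.21] sd [0.38 0.53 0.46]
shift cm [ 0.07 -2.14 -0.  ] rot [-0.0005 -0.     -0.0001] t 15.5 pos [0.5249 0.1702 0.2086] F [ 0.73 -0.67  2.32] w 0.0177 yaw -77.6 q [0.11 0.48 1.66 0.   1.   1.47]
```

>>> carry_out(
  moves=[
    [0,0,0.08,0,0,0,0],
    [0,0,0.15,0,0,0,0],
    [0,0,0.15,0,0,0,0],
    [0,0,0.15,0,0,0,0],
    [0,0,0.15,0,0,0,0],
  ],
)

```text
time: 16.0
position: [0.5248, 0.1702, 0.2071]
tool_rot: [-0.551, 0.443, -0.443, 0.551]
ft_force: [0.5, -0.1, 4.7]
grip_width: 0.0181
```

```bash
python3 avg.py; python3 -c "
from h import *
s=snap('side','s7.png');t=snap('top','t7.png')
o=robot.get_obs();p=o['position'];M=R.from_quat(o['tool_rot']).as_matrix()
print(M[:,1], ((proj('side',[p+M[:,1]*.034+M[:,2]*k for k in(.025,-.025)])-[190,190])*5).round(0).tolist())
cv2.imwrite('pics/s7c.png',np.hstack([cv2.resize(s[190:300,190:290,::-1],None,fx=5,fy=5,interpolation=cv2.INTER_CUBIC),cv2.resize(t[180:290,150:210,::-1],None,fx=5,fy=5)]))
"
```

```text
F mean [ 0.42 -0.15  3.83] sd [0.39 0.5  0.65]
shift cm [ 0.07 -2.29 -0.  ] rot [-0.0003 -0.0001 -0.0001] t 16.4 pos [0.5249 0.1702 0.2071] F [ 0.43 -0.66  3.82] w 0.0176 yaw -77.6 q [0.11 0.48 1.66 0.   1.   1.47]
[ 2.89021550e-04  1.69858117e-04 -9.99999944e-01] [[197.0, 191.0], [301.0, 212.0]]
```

View pics/s7c.png

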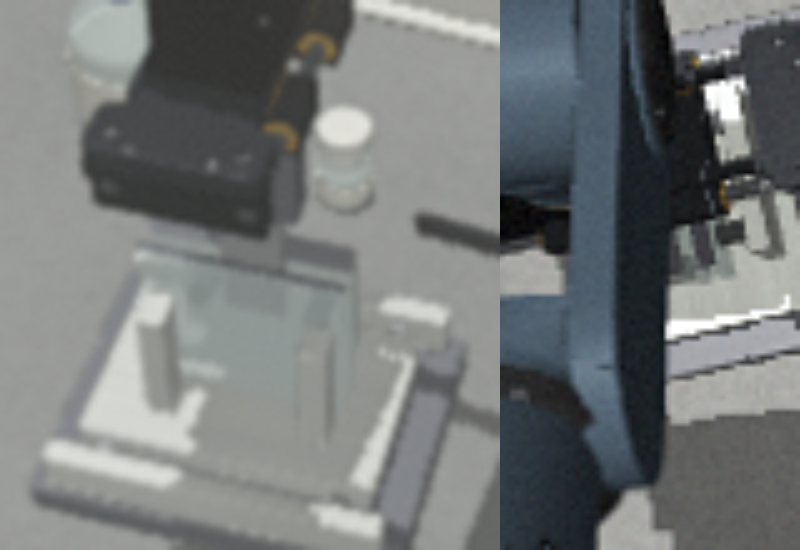

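View pics/s7.png

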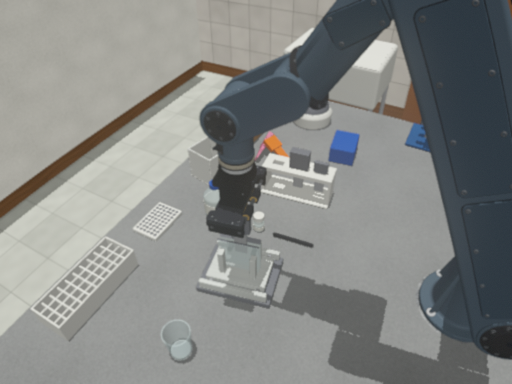

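```bash
python3 -c "
from h import *
go([.525,.1695,.23],-77.6); print(robot.hand_in())"
```

```text
shift cm [ 0.07 -2.29  0.  ] rot [-0.0003 -0.     -0.0001] t 16.5 pos [0.5248 0.1702 0.2071] F [0.05 0.06 4.84] w 0.018 yaw -77.6 q [0.11 0.48 1.66 0.   1.   1.47]
the job is handed in; nothing more can be done
None
```

The medium gauge is between the two glass plates, near the middle of their length, still gripped and held upright. I handed the job in at 16.5 s.

- **Gauge:** I took the mid-sized grey gauge from the end slot of the rack, at top-view pixel (324,186). The finger opening read 18 mm, which matches its handle.
- **Depth and push:** The drag stepped up between about 28 and 32 mm of depth. I stopped at about 37 mm, with the handle still well above the plates. The mean wrist force over the last 0.4 s was +3.8 N, against −1.9 N with the gauge hanging free. That makes the push about 5.7 N, inside the 3–7 N snug range, though single readings vary by about 0.6 N.
- **Final pictures:** The blade is straight and centred, and the other two gauges are still in the rack. The vial, marker, tip box and beaker look unmoved. The reagent bottle is partly hidden behind the gripper, but what shows of it looks in place.

**Decoys fell over:** The orange and pink look-alikes behind the rack stood upright on their blade tips at the start. By 2.1 s, after my first move, both were lying on the bench. I commanded the fingertips to stay about 70 mm above them, and they fell in directions that don't match a push from the gripper. I think they toppled on their own, but I had no picture of it happening and can't rule out contact. I did not try to stand them up again.

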